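# Start the lock screw of a rail carriage

### The job

Slide the carriage along the bench rail until its yellow pointer stands at the red index clip, then start its lock screw without cross-threading: turn the black knob backward (counter-clockwise from above) until you feel it drop into the thread, then forward (clockwise) one full turn. Finish while still holding the knob gripped in the fingers, the carriage still at the clip; leave the other things on the bench alone.

Things in the scene. Friction and masses are not known exactly. Their poses are not given: they have to be found in the camera images.
- rail: low bench rail with blue end stops, fixed to the bench, 64 x 280 mm; origin on the bench top under its middle; y runs along the rail, x across it (-x is the side facing the robot, with the white scale ticks), z up
- index_clip: small red clip, 14 mm long, on the rail's robot-facing edge; fixed; the mark for the carriage. Origin on the bench top on the rail's centre line, level with the clip's middle along y; axes as the rail's
- carriage: grey carriage, 58 mm across, 70 mm along the rail, top 36 mm above the bench; origin on the bench top under its middle, axes as the rail's. Slides only along y, 85 mm either way from the rail's middle, stiffly (about 10 N), stays where left; it may be slid by the firmly gripped knob. A dark boss 40 mm across in its middle reaches 62 mm above the bench, a steel stop plate at its +y end 49 mm
- pointer (a point): tip of the yellow pointer at the middle of the carriage's robot-facing side, 30 mm in front of the rail's centre line and 14 mm above the bench; axes as the rail's. Its y in the index clip's frame is 0 when it stands at the clip; within 5 mm is right
- screw: the lock screw with its black fluted round knob, 42 mm in diameter, 28 mm tall, white line on its steel cap, upright over the carriage's middle. Origin on the screw's axis, 92 mm below the knob's middle; z up; x and y turn with the knob (white line along -x). Turns without end, with under 0.1 N m; any grasp yaw will do. Smooth: friction with fingers about 0.5
- knob_grip (a point): grip point on the knob's axis, 17 mm above the knob's lower face, 11 mm below its top, 95 mm plus screw_lift above the bench. A spring pulls the screw down with 20 N in all: in a light grip (8 to 14 N) it climbs, drops and sinks by itself through still fingers; in a firmer one it drops when the fingers are lowered or opened. Let go for a new grasp, it stays as it is
- screw_lift (a joint): height of the screw (m, up positive), 0 where the thread begins; right-hand, 8 mm lead. Starts standing on the thread's end face at about +6 to +7 mm; backward it climbs 8 mm a turn to about +8 mm, reached after 0.9 to 1.8 rad, and drops to about 0. Forward from there it sinks 8 mm a turn: -8 mm after one turn (-6 to -10 mm counts; bottoms at -12 mm)
- side_cutters: blue-handled side cutters, 51 x 130 x 14 mm, lying; origin at its underside's centre; bystander, leave it
- tape_roll: roll of black tape, 63 mm across, 19 mm tall, lying flat; origin at its underside's centre; bystander, leave it
- marker_pen: marker pen, black and white, 132 mm long, 13 mm thick, lying; origin at its underside's centre; bystander, leave it
- mouse: black computer mouse, 104 x 58 x 35 mm; origin at its underside's centre; bystander, leave it

How it is judged (in metres and radians):
On the way, in this order (a step that is already met when the one before it is completed fails the run):
1. the carriage stands with its pointer at the red clip (y of pointer in the frame of index_clip between -0.005 and 0.005 m), for 0.1 s.
2. turned backward, the screw climbs to the end of the thread (all of step 1 and value of joint screw_lift above 0.0072 m).
3. the screw has dropped into the thread's start (all of step 1 and value of joint screw_lift below 0.0025 m), for 0.05 s.
4. the screw is turned forward one turn (8 mm down) (all of step 1 and value of joint screw_lift between -0.01 and -0.006 m), for 0.1 s.
At the end, for the whole second after the job is handed in: the fingers hold the knob (more than 1 N) and it is still, the screw one turn (within a quarter turn: 6 to 10 mm down) into the thread, and the pointer within 5 mm of the red clip's middle along the rail (all of step 4 and contact force between the fingers and screw above 1 N and velocity of joint screw_lift between -0.003 and 0.003 m/s and angular speed of screw below 0.2 rad/s); the arm keeps its last pose, push and grip.
It fails at once if a bystander was moved by more than 30 mm (distance of any of side_cutters, tape_roll, marker_pen, mouse from where it was at the start of the episode above 0.03 m).
It fails at once if the screw was wound forward down the thread's end face instead of dropping off it (value of joint screw_lift between 0.0035 and 0.005 m and velocity of joint screw_lift between -0.004 and -0.0003 m/s and angular speed of screw above 0.25 rad/s).
It also fails if it takes over 72 s, if anything falls off the work surface, if the arm or the gripper's body presses on something with over 40 N, if the wrist force passes 120 N, or if a joint passes its speed limit or range.

### The arm

A 6-joint arm with a two-finger parallel gripper is mounted at the origin on a cart in front of the work surface, level with it; the furniture and walls round the work are solid. World frame = base frame: x ahead of the robot, y to its left, z up, the work surface at z = 0. Lengths are in mm, angles in rad, forces in N, time in s.
With the tool pointing down it reaches from about 350 to 875 mm from the base axis. Payload 4.2 kg.
Tool frame: the origin (TCP) lies between the finger pads; the fingertips stand 25 mm ahead of it and the grasp point (between the pads) lies 6 mm ahead of it; z points along the fingers, y is the line along which they close (so a half turn about z gives the same grasp; the last joint's range is limited). The gripper opens to 85 mm and grips with 20 to 120 N. Pads are 22 mm wide; open, the fingers measure 114 mm over their backs; the gripper's body (76 mm by 85 mm) begins 54 mm behind the grasp point. The pads swing forward as they close: fully open they stand 13 mm farther back than shut.
Start: joints at [-0.929, 0.385, 0.008, 0, -1.194, -0.259], TCP at [233.463, -579.736, 256.312] pointing down, gripper open.
Joint ranges: [-3.14, 3.14], [-1.21, 2.06], [-1.07, 1.41], [-3.16, 2.05], [-2.99, -0.16], [-3.1, 3.1]. Speed limits (rad/s): [2.79, 2.79, 3.14, 3.14, 3.14, 3.14].

### API

Orientations are given as a unit quaternion [x, y, z, w].
In Python, from bench import arm gives the robot as it stands.
- The arm moves only by the shell command python3 -m pendant 'ROWS'. ROWS is JSON, a list of rows, each a list of 7 numbers: the shift along the tool's x, y, z in m, then the turn, a rotation vector about the tool's x, y, z in degrees, then the finger opening in m, from 0 to 0.0854. In form: [[x, y, z, wx, wy, wz, fingers], ...]. A call has 1 to 12 rows; each row shifts and turns the commanded pose from where the row before left it, along the tool's axes as they then stand; what a row does not reach is not made up. A row lasts 1/10 s, in which the tool goes at most 50 mm and 8.59 degrees, less where a joint would pass 70% of its speed; a pose out of reach is approached as far as the arm can. A call is refused whole if a number of a shift passes 0.05 or a number of a turn 8.59, either way. A call with a gripper value outside its range is refused whole. The fingers move at their own pace and stop on an object; the grip force is fixed at half the most. Time passes only in rows, so rows that do not move let the fingers close. It gives the time, the measured TCP pose, the force, the opening and the grip force at its end, in the units of the state.
- arm.read_state(): the state, without advancing time (a new reading comes with each control period).
- arm.get_image(name): name is "scene" or "top" or "wrist"; returns a dict with "image" (480x640x3 uint8, red, green, blue), "fx", "fy", "cx", "cy" (pixels), "xyz" and "rotation" of the camera in the world. Camera axes: x right, y down, z forward; pixel columns grow to the right and rows downward; lengths in mm; the calibration is good to about 2 mm. The wrist camera is an equidistant fisheye: a pixel r from the principal point sees the ray r / f radians off the axis. A picture is of the moment at which its call begins. There is no depth.
- arm.job_done(): hands the job in; it is judged then, once.
The state is a dict: "clock": time; "joints": joint angles; "joint_vel": joint speeds; "joint_efforts": joint torques, N m; "position": TCP position; "ee_rot": TCP orientation; "contact_force": force on the tool from outside, world axes, zero at the start; "wrist_torque": the same for the moment, N m; "gripper_width": finger opening in mm; "grasp_force": force on a finger pad.
Only numpy, scipy, OpenCV 4.12 (cv2) and the standard library are available. Lean on these libraries where they do the work, as an engineer would, in place of code of your own. Each camera call takes 0.05 s, during which the arm holds its last target. There are 200 camera calls.

## Working session

There is one attempt and no reset: what is moved stays moved. The work goes in short steps, Python scripts to look and compute and a shell command to move; the robot and the scene stay as the last step left them, time stands still between calls to the robot, and variables do not carry over. Pictures are saved under pics/ and viewed, at most 10 in all, crops included, and the job is handed in when it is done.

```bash
mkdir -p pics; ls
python3 - <<'E'
from bench import arm
import cv2
s=arm.read_state(); print(s)
for n in("top","scene"):
    d=arm.get_image(n); cv2.imwrite(f"pics/{n}1.png",d["image"][:,:,::-1])
    print(n,{k:v for k,v in d.items() if k!="image"})
E
```

```text
pics
{'clock': 0.0, 'joints': array([-9.29379150e-01,  3.85568883e-01,  6.60221241e-03, -4.94759096e-04,
       -1.19399427e+00, -2.58609254e-01]), 'joint_vel': array([-1.67044303e-03,  5.58215362e-04, -5.27706937e-08, -1.15942890e-03,
       -5.05728621e-04, -1.10984625e-03]), 'joint_efforts': array([ 2.81176006e-03, -3.92285335e+01,  1.88399416e+01,  4.18609634e+00,
       -4.66902566e-03,  1.89654492e-05]), 'position': array([ 233.27605977, -579.25517137,  255.20546986]), 'ee_rot': array([-1.90147682e-01,  9.81754875e-01,  1.07456662e-03, -2.63743975e-04]), 'contact_force': array([-0.60258765,  0.3811472 ,  0.6485065 ]), 'wrist_torque': array([ 0.02343284, -0.01440992, -0.02060898]), 'grasp_force': 0.0, 'gripper_width': 84.98310696808807}
top {'fx': 544.8708851083899, 'fy': 544.8708851083899, 'cx': 316.8887335331912, 'cy': 239.3169459791323, 'xyz': array([ 569.34268838, -132.70977971, 1075.45971651]), 'rotation': array([ 0.71679056, -0.69682709,  0.0176401 , -0.01822433])}
scene {'fx': 459.0457484022497, 'fy': 459.0457484022497, 'cx': 305.9638204833817, 'cy': 237.18839874452968, 'xyz': array([285.18493284, 429.24885425, 705.16167251]), 'rotation': array([-0.24404655,  0.88123001, -0.39107156,  0.10458484])}
```

View pics/top1.png

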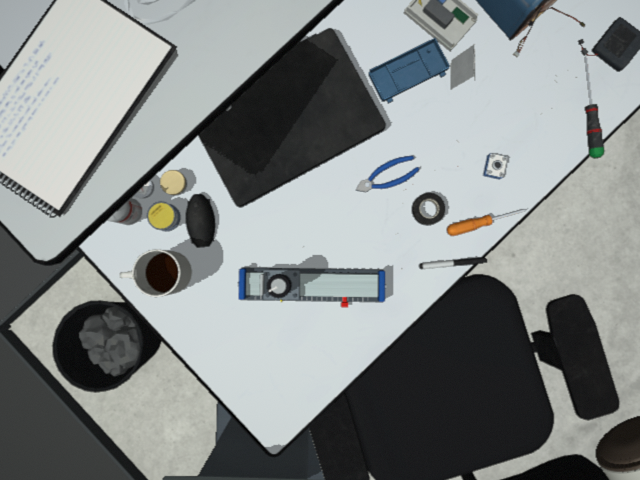

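View pics/scene1.png

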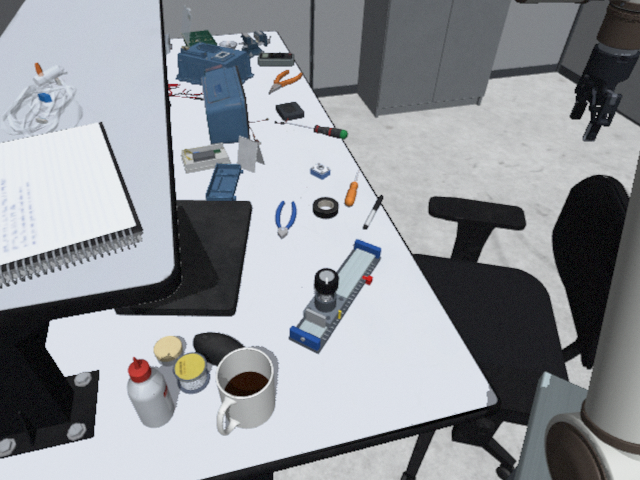

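The top view shows the rail lying nearly along the image's horizontal (columns 240–384, row ~284), the knob cap at (279,286), the pointer near (281,301) and the red clip at (345,302). The scene view confirms this; there is open space around the knob.

```bash
cat > h.py <<'E'
import numpy as np,cv2
from scipy.spatial.transform import Rotation as R
from bench import arm
def ray(d,u,v,z):
    M=R.from_quat(d["rotation"]).as_matrix()
    r=M@np.array([(u-d["cx"])/d["fx"],(v-d["cy"])/d["fy"],1]); p=d["xyz"]
    return p+r*(z-p[2])/r[2]
def cen(d,f,box):
    im=d["image"].astype(int);u0,u1,v0,v1=box
    m=f(im[...,0],im[...,1],im[...,2]);k=np.zeros_like(m);k[v0:v1,u0:u1]=1;m&=k
    v,u=np.nonzero(m); return u.mean(),v.mean(),len(u),u.min(),u.max(),v.min(),v.max()
red=lambda r,g,b:(r>130)&(g<80)&(b<80)
yel=lambda r,g,b:(r>110)&(g>90)&(b<0.6*r)
blu=lambda r,g,b:(b>90)&(r<60)&(b>g+30)
E
cat > m.py <<'E'
from h import *
d=arm.get_image("top")
cr=cen(d,red,(330,360,290,312));print("clip",cr,ray(d,cr[0],cr[1],14))
try:
    c=cen(d,yel,(230,400,292,312));print("ptr",c,ray(d,c[0],c[1],14))
except Exception as e: print(e)
for b in((232,250,260,310),(375,392,260,310)):
    c=cen(d,blu,b);print("stop",c,ray(d,c[0],c[1],20))
E
python3 m.py
python3 - <<'E'
from h import *
d=arm.get_image("top")
print(ray(d,279,286,113), R.from_quat(d["rotation"]).as_matrix())
a=cv2.resize(d["image"][250:320,230:395,::-1],None,fx=4.8,fy=4.8,interpolation=cv2.INTER_CUBIC)
s=arm.get_image("scene")
b=cv2.resize(s["image"][230:360,280:395,::-1],None,fx=2,fy=2,interpolation=cv2.INTER_CUBIC)
o=np.zeros((600,800,3),np.uint8);o[:a.shape[0],:a.shape[1]]=a[:, :800];o[338:598,:b.shape[1]]=b[:260]
cv2.imwrite("pics/z1.png",o); print(R.from_quat(arm.read_state()["ee_rot"]).as_matrix())
E
```

```text
clip (np.float64(344.3404255319149), np.float64(301.8723404255319), 47, np.int64(342), np.int64(347), np.int64(297), np.int64(306)) [ 503.29658811 -187.7170556    14.        ]
ptr (np.float64(296.0), np.float64(299.5), 4, np.int64(280), np.int64(342), np.int64(297), np.int64(301)) [505.22722977 -93.86979226  14.        ]
stop (np.float64(241.6206896551724), np.float64(283.2344827586207), 145, np.int64(239), np.int64(244), np.int64(269), np.int64(298)) [533.89326008  11.85811376  20.        ]
stop (np.float64(381.4431818181818), np.float64(285.42045454545456), 176, np.int64(379), np.int64(384), np.int64(271), np.int64(300)) [ 537.31307182 -258.21953619   20.        ]
[534.02245194 -66.85213219 113.        ] [[ 2.82416731e-02 -9.98315202e-01  5.06869407e-02]
 [-9.99601118e-01 -2.81997669e-02  1.54185727e-03]
 [-1.09899642e-04 -5.07102673e-02 -9.98713401e-01]]
[[-9.27648047e-01 -3.73455316e-01 -4.78272702e-04]
 [-3.73455606e-01  9.27647618e-01  8.98695336e-04]
 [ 1.08045982e-04  1.01228660e-03 -9.99999482e-01]]
```

View pics/z1.png

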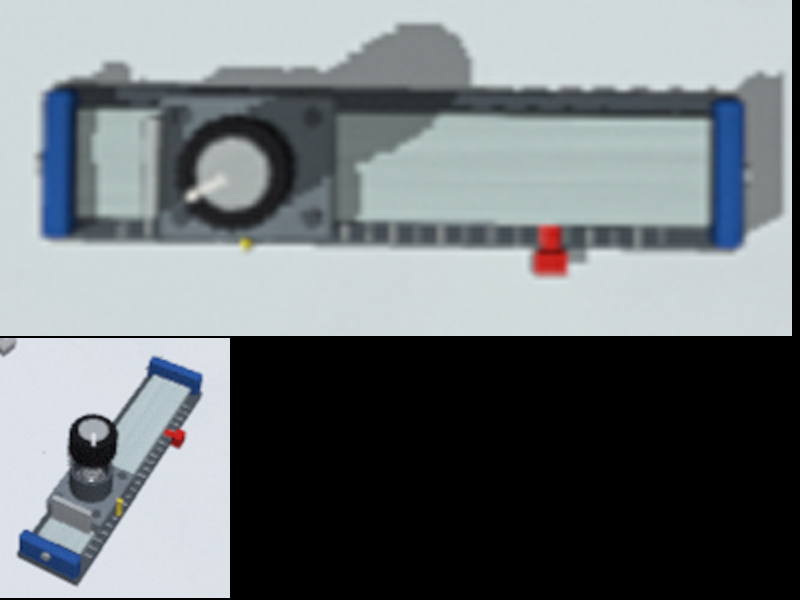

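Refining numbers: the zoom puts the pointer at pixel ≈(281,300.5), the knob disc centre at ≈(279,285.5) and the clip at ≈(344.5,302). First I turn the tool so the fingers close along the rail, then approach above the knob.

```bash
python3 -m pendant '[[0,0,0,0,0,7.07,0.085],[0,0,0,0,0,7.07,0.085],[0,0,0,0,0,7.07,0.085],[0,0,0,0,0,0,0.085]]'
python3 -m pendant '[[-0.0255,0.0424,0,0,0,0,0.085],[-0.0255,0.0424,0,0,0,0,0.085],[-0.0255,0.0424,0,0,0,0,0.085],[-0.0255,0.0424,0,0,0,0,0.085],[-0.0255,0.0424,0,0,0,0,0.085],[-0.0255,0.0424,0,0,0,0,0.085],[-0.0255,0.0424,0,0,0,0,0.085],[-0.0255,0.0424,0,0,0,0,0.085],[-0.0255,0.0424,0,0,0,0,0.085],[-0.0255,0.0424,0,0,0,0,0.085],[-0.0255,0.0424,0,0,0,0,0.085],[0,0,0,0,0,0,0.085]]'
python3 - <<'E'
from h import *
d=arm.get_image("top")
print("knob",ray(d,279.1,285.6,112),"ptr",ray(d,281,300.5,14),"clip",ray(d,344.5,302,14))
w=arm.get_image("wrist");cv2.imwrite("pics/w1.png",w["image"][:,:,::-1])
s=arm.read_state();print(s["position"],s["joints"],s["contact_force"],R.from_quat(s["ee_rot"]).as_matrix())
print({k:v for k,v in w.items() if k!="image"})
E
```

```text
clock: 0.65
position: [233.4, -579.7, 256.1]
ee_rot: [-0.006, 1.0, 0.0, -0.0]
contact_force: [-0.2, -0.3, -0.3]
gripper_width: 85.2
grasp_force: 0.0
clock: 1.85
position: [510.7, -105.7, 256.2]
ee_rot: [-0.011, 1.0, 0.0, 0.001]
contact_force: [0.3, 0.6, -0.4]
gripper_width: 84.9
grasp_force: 0.0
knob [534.69340229 -66.93759659 112.        ] ptr [502.47504017 -64.84618547  14.        ] clip [ 503.05896231 -188.03271829   14.        ]
[ 508.37425251 -108.66249241  256.05672493] [ 1.01827520e-01  2.06262235e-01 -2.47129578e-01 -9.50001427e-05
 -1.11804766e+00 -1.65531939e+00] [-0.4358639  -0.24573817  0.04142665] [[-9.99850790e-01 -1.72620090e-02 -6.48494637e-04]
 [-1.72620254e-02  9.99851000e-01  1.96097347e-05]
 [ 6.48059507e-04  3.08011396e-05 -9.99999790e-01]]
{'fx': 371.64829954431775, 'fy': 371.64829954431775, 'cx': 321.4227749438784, 'cy': 234.37197429011368, 'xyz': array([ 431.47628609, -109.01367917,  373.80616646]), 'rotation': array([0.6918552 , 0.70530315, 0.11016011, 0.10839098])}
```

View pics/w1.png

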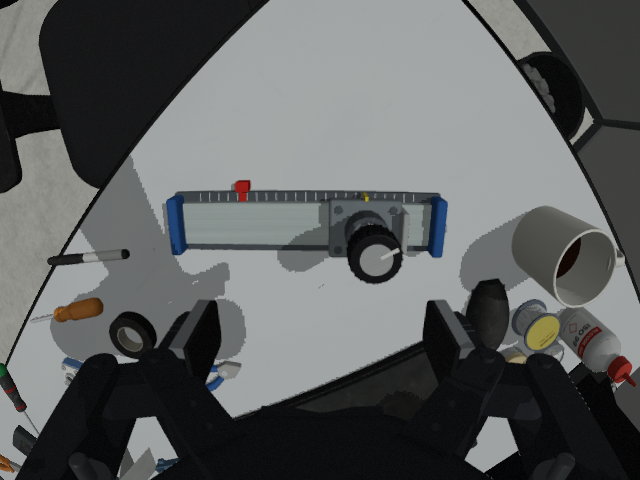

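The wrist view shows the knob cap at (376,258), pointer (366,197) and clip (243,187), with nothing near the knob at gripping height. I cross-check the positions with the fisheye model.

```bash
cat >> h.py <<'E'
def fray(d,u,v,z):
    a=np.array([u-d["cx"],v-d["cy"]]);r=np.hypot(*a);t=r/d["fx"]
    k=R.from_quat(d["rotation"]).as_matrix()@np.array([*(a/r*np.sin(t)),np.cos(t)])
    return d["xyz"]+k*(z-d["xyz"][2])/k[2]
E
python3 - <<'E'
from h import *
w=arm.get_image("wrist")
c=cen(w,red,(230,260,175,205));y=cen(w,yel,(355,375,188,206))
print(c,y,"clip",fray(w,c[0],c[1],14),"ptr",fray(w,y[0],y[1],14),"knobtop",fray(w,378,258,112.5),fray(w,376,258,112.5))
s=arm.read_state();M=R.from_quat(s["ee_rot"]).as_matrix()
print(s["position"],M.T@(np.array([534.5,-67,150])-s["position"]))
E
```

```text
(np.float64(242.69060773480663), np.float64(191.4972375690608), 181, np.int64(236), np.int64(248), np.int64(183), np.int64(202)) (np.float64(367.4761904761905), np.float64(199.33333333333334), 21, np.int64(366), np.int64(369), np.int64(196), np.int64(202)) clip [ 502.16408871 -187.77002495   14.        ] ptr [508.47272246 -63.1758545   14.        ] knobtop [532.44402383 -65.49541639 112.5       ] [532.45948342 -67.03945177 112.5       ]
[ 507.86323153 -109.6116917   256.12971373] [-27.34351947  42.2094298  106.11072434]
```

```bash
python3 -m pendant '[[-0.0135,0.0215,0.03,0,0,0,0.085],[-0.0135,0.0215,0.038,0,0,0,0.085],[0,0,0.038,0,0,0,0.085],[0,0,0,0,0,0,0.085],[0,0,0,0,0,0,0.085]]'
python3 - <<'E'
from h import *
w=arm.get_image("wrist");cv2.imwrite("pics/w2.png",w["image"][:,:,::-1])
s=arm.read_state();print(s["position"],s["joints"])
E
```

```text
clock: 2.5
position: [534.4, -67.8, 150.9]
ee_rot: [-0.006, 1.0, -0.0, -0.0]
contact_force: [0.4, -0.4, 0.8]
gripper_width: 85.0
grasp_force: 0.0
[535.3158212  -67.6092102  152.11057306] [ 1.75516437e-01  3.41153147e-01 -3.48194654e-01  1.16985066e-03
 -8.78957363e-01 -1.73501373e+00]
```

View pics/w2.png

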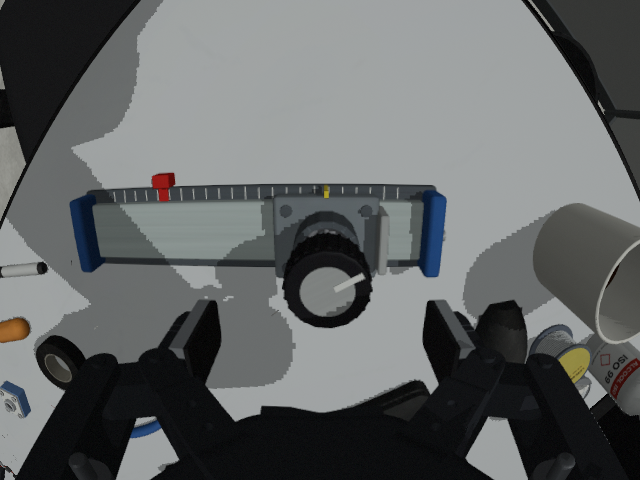

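The cap is at (327,290), about midway between the fingers; the pointer is at (326,190) and the clip at (163,181). Descend and grip.

```bash
python3 - <<'E'
from h import *
w=arm.get_image("wrist");print(fray(w,327,290,112.5))
E
python3 -m pendant '[[0,0,0.016,0,0,0,0.085],[0,0,0.016,0,0,0,0.085],[0,0,0.014,0,0,0,0.085],[0,0,0,0,0,0,0.085],[0,0,0,0,0,0,0.06]]'
python3 -m pendant '[[0,0,0,0,0,0,0.045],[0,0,0,0,0,0,0.04],[0,0,0,0,0,0,0.035],[0,0,0,0,0,0,0.03],[0,0,0,0,0,0,0.03],[0,0,0,0,0,0,0.03]]'
```

```text
[535.57870776 -65.20744241 112.5       ]
clock: 3.1
position: [535.5, -66.8, 106.1]
ee_rot: [-0.006, 1.0, 0.0, 0.002]
contact_force: [-0.0, -0.3, -0.1]
gripper_width: 72.7
grasp_force: 0.0
clock: 3.7
position: [535.6, -65.9, 105.9]
ee_rot: [-0.007, 1.0, 0.0, 0.001]
contact_force: [-0.4, 3.8, 6.0]
gripper_width: 40.4
grasp_force: 60.3
```

```bash
python3 -m pendant '[[0,-0.01,0,0,0,0,0.03],[0,-0.01,0,0,0,0,0.03],[0,-0.01,0,0,0,0,0.03],[0,-0.01,0,0,0,0,0.03],[0,-0.01,0,0,0,0,0.03],[0,-0.01,0,0,0,0,0.03],[0,-0.01,0,0,0,0,0.03],[0,-0.01,0,0,0,0,0.03],[0,-0.01,0,0,0,0,0.03],[0,-0.01,0,0,0,0,0.03],[0,-0.008,0,0,0,0,0.03],[0,0,0,0,0,0,0.03]]'
cat > n.py <<'E'
from h import *
w=arm.get_image("wrist")
c=cen(w,red,(230,400,150,210));y=cen(w,yel,(290,360,170,215))
a=fray(w,*c[:2],14);b=fray(w,*y[:2],14)
print(c[2],y[2],"clip",a,"ptr",b)
s=arm.read_state();print(s["position"],s["joints"][5],s["contact_force"],s["wrist_torque"],s["gripper_width"],s["grasp_force"])
E
python3 n.py
python3 - <<'E'
from h import *
d=arm.get_image("top");w=arm.get_image("wrist")
a=cv2.resize(d["image"][270:315,310:380,::-1],None,fx=5,fy=5);b=cv2.resize(w["image"][150:300,200:440,::-1],None,fx=2,fy=2)
o=np.zeros((540,480,3),np.uint8);o[:225,:350]=a;o[235:535]=b;cv2.imwrite("pics/s2.png",o)
E
```

```text
clock: 4.9
position: [536.8, -174.0, 105.9]
ee_rot: [-0.006, 1.0, 0.0, 0.001]
contact_force: [-0.5, 5.5, 6.6]
gripper_width: 41.1
grasp_force: 60.8
509 88 clip [ 500.3563692 -187.7883788   14.       ] ptr [ 508.91197409 -173.78316055   14.        ]
[ 536.805906   -173.94223059  105.89822475] -1.530908035913777 [-0.84009797  4.97126716  6.87285448] [ 1.24760785  0.29560917 -0.03725429] 40.20693187228142 60.809181332588196
```

View pics/s2.png

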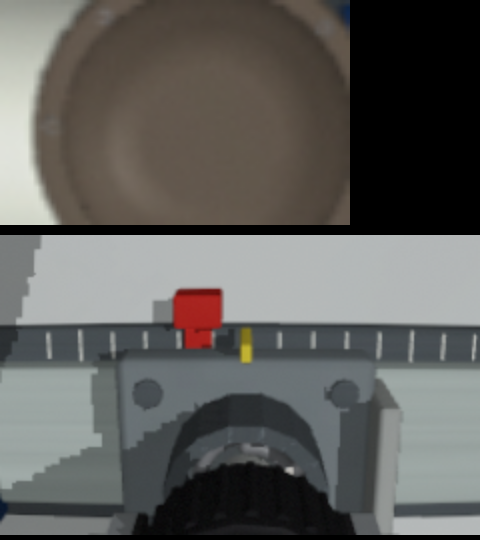

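The wrist crop shows the pointer at crop x 246, and the clip at crop x 198: about 14 mm still to go.

```bash
python3 -m pendant '[[0,-0.005,0,0,0,0,0.03],[0,-0.005,0,0,0,0,0.03],[0,-0.004,0,0,0,0,0.03],[0,0,0,0,0,0,0.03],[0,0,0,0,0,0,0.03]]'; python3 n.py
python3 - <<'E'
from h import *
w=arm.get_image("wrist")
cv2.imwrite("pics/s3.png",cv2.resize(w["image"][150:300,200:440,::-1],None,fx=3,fy=3))
E
```

```text
clock: 5.55
position: [537.0, -187.3, 105.9]
ee_rot: [-0.007, 1.0, 0.001, 0.001]
contact_force: [-1.2, 7.5, 6.4]
gripper_width: 40.5
grasp_force: 60.9
420 96 clip [ 499.08331348 -187.85285346   14.        ] ptr [ 509.05367647 -186.88594809   14.        ]
[ 536.94848393 -187.26136431  105.8894081 ] -1.505261573569163 [-0.99160331  7.53526283  7.59497238] [ 2.03812143  0.28380089 -0.05222562] 40.47752758161635 60.88981568813324
```

View pics/s3.png

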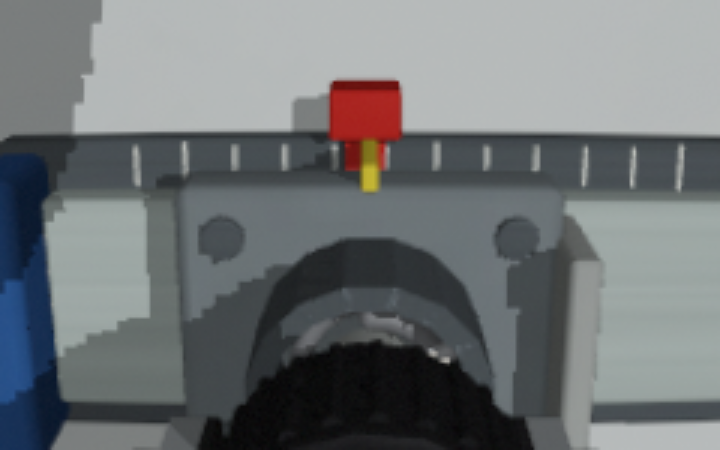

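Pointer (crop 370) is about 1 mm from the clip's middle (365). Nudge it, then start turning backward, following the climb.

```bash
python3 -m pendant '[[0,-0.001,0,0,0,0,0.03],[0,0,0,0,0,0,0.03],[0,0,-0.0001,0,0,-5,0.03],[0,0,-0.0001,0,0,-5,0.03],[0,0,-0.0001,0,0,-5,0.03],[0,0,-0.0001,0,0,-5,0.03],[0,0,-0.0001,0,0,-5,0.03],[0,0,-0.0001,0,0,-5,0.03],[0,0,0,0,0,0,0.03]]'; python3 n.py
python3 -m pendant '[[0,0,-0.0001,0,0,-5,0.03],[0,0,-0.0001,0,0,-5,0.03],[0,0,-0.0001,0,0,-5,0.03],[0,0,-0.0001,0,0,-5,0.03],[0,0,0,0,0,0,0.03]]'; python3 n.py
```

```text
clock: 6.55
position: [537.1, -188.0, 106.6]
ee_rot: [-0.266, 0.964, 0.0, 0.002]
contact_force: [-0.3, 9.4, 6.7]
gripper_width: 40.5
grasp_force: 60.8
362 36 clip [ 498.68419146 -188.14201171   14.        ] ptr [ 506.39305405 -185.39200908   14.        ]
[ 537.25148043 -187.88252666  106.49828222] -0.9797610742558488 [0.3437722  8.68868227 6.49078799] [ 2.66828491  0.10214902 -0.17207544] 40.714463355586496 60.85335195064545
clock: 7.1
position: [536.6, -188.2, 107.0]
ee_rot: [-0.429, 0.903, 0.0, 0.001]
contact_force: [-2.4, 8.1, 7.6]
gripper_width: 40.5
grasp_force: 61.1h.py:11: RuntimeWarning: Mean of empty slice.
  v,u=np.nonzero(m); return u.mean(),v.mean(),len(u),u.min(),u.max(),v.min(),v.max()
  ret = ret.dtype.type(ret / rcount)
Traceback (most recent call last):
  File "n.py", line 3, in <module>
    c=cen(w,red,(230,400,150,210));y=cen(w,yel,(290,360,170,215))
                                     ~~~^^^^^^^^^^^^^^^^^^^^^^^^^
  File "h.py", line 11, in cen
    v,u=np.nonzero(m); return u.mean(),v.mean(),len(u),u.min(),u.max(),v.min(),v.max()
                                                       ~~~~~^^
ValueError: zero-size array to reduction operation minimum which has no identity
```

```bash
for i in 1; do python3 -m pendant '[[0,0,-0.0001,0,0,-5,0.03],[0,0,-0.0001,0,0,-5,0.03],[0,0,0,0,0,0,0.03]]'; python3 -m pendant '[[0,0,-0.0001,0,0,-5,0.03],[0,0,-0.0001,0,0,-5,0.03],[0,0,0,0,0,0,0.03]]'; done
```

```text
clock: 7.45
position: [536.5, -188.2, 107.0]
ee_rot: [-0.506, 0.862, 0.0, 0.001]
contact_force: [-2.6, 7.0, 7.9]
gripper_width: 40.4
grasp_force: 61.0
clock: 7.75
position: [536.3, -188.8, 105.6]
ee_rot: [-0.579, 0.815, -0.0, 0.001]
contact_force: [2.1, 3.3, -3.6]
gripper_width: 40.7
grasp_force: 61.3
```

```bash
python3 -m pendant '[[0,0,0,0,0,0,0.03],[0,0,0,0,0,0,0.03]]'
python3 - <<'E'
from h import *
s=arm.read_state();print(s)
E
```

```text
clock: 7.95
position: [536.4, -189.0, 105.3]
ee_rot: [-0.578, 0.816, 0.0, 0.0]
contact_force: [3.9, 4.6, -3.3]
gripper_width: 40.7
grasp_force: 61.2
{'clock': 7.95, 'joints': array([-0.05417894,  0.44320499, -0.32407154, -0.00084384, -0.80310472,
       -0.28235053]), 'joint_vel': array([-1.24006395e-03,  1.99836432e-03,  1.21871385e-03, -3.54596875e-04,
       -6.14524754e-05,  1.83701151e-03]), 'joint_efforts': array([ -3.30228254, -39.89391088,  14.40062463,   4.31673333,
        -0.59532037,  -0.35536802]), 'position': array([ 536.43736258, -188.96103008,  105.31939068]), 'ee_rot': array([-5.78460761e-01,  8.15710128e-01,  1.08657653e-04,  3.51370761e-04]), 'contact_force': array([ 3.90615066,  4.55599849, -3.28118355]), 'wrist_torque': array([ 1.5731617 , -0.67039943,  0.3528573 ]), 'grasp_force': 61.191169023513794, 'gripper_width': 40.710765920464745}
```

```bash
python3 -m pendant '[[0,0,0.002,0,0,0,0.03],[0,0,0,0,0,0,0.03]]';python3 -m pendant '[[0,0,0.002,0,0,0,0.03],[0,0,0,0,0,0,0.03]]'; python3 -m pendant '[[0,0,0.002,0,0,0,0.03],[0,0,0,0,0,0,0.03]]'
```

```text
clock: 8.15
position: [536.5, -189.2, 104.3]
ee_rot: [-0.579, 0.816, -0.0, 0.0]
contact_force: [1.9, 4.1, 0.1]
gripper_width: 40.9
grasp_force: 61.9
clock: 8.35
position: [536.2, -188.5, 99.9]
ee_rot: [-0.578, 0.816, 0.001, 0.001]
contact_force: [4.1, 6.7, -9.3]
gripper_width: 40.5
grasp_force: 63.3
clock: 8.55
position: [536.3, -188.5, 99.6]
ee_rot: [-0.578, 0.816, 0.0, 0.001]
contact_force: [0.3, 7.9, 0.4]
gripper_width: 40.6
grasp_force: 64.7
```

The drop is felt: z fell from about 107 to 99.6. Open, then wind the wrist back for a fresh grasp.

```bash
python3 -m pendant '[[0,0,0,0,0,0,0.06],[0,0,0,0,0,0,0.085],[0,0,0,0,0,0,0.085],[0,0,0,0,0,0,0.085]]'
python3 -m pendant '[[0,0,0,0,0,-8.5,0.085],[0,0,0,0,0,-8.5,0.085],[0,0,0,0,0,-8.5,0.085],[0,0,0,0,0,-8.5,0.085],[0,0,0,0,0,-8.5,0.085],[0,0,0,0,0,-8.5,0.085],[0,0,0,0,0,-8.5,0.085],[0,0,0,0,0,-8.5,0.085],[0,0,0,0,0,-8.5,0.085],[0,0,0,0,0,-8.5,0.085],[0,0,0,0,0,-8.5,0.085]]'
python3 -m pendant '[[0,0,0,0,0,-8.5,0.085],[0,0,0,0,0,-8.5,0.085],[0,0,0,0,0,-8.5,0.085],[0,0,0,0,0,-8.5,0.085],[0,0,0,0,0,-8.5,0.085],[0,0,0,0,0,-8.5,0.085],[0,0,0,0,0,-8.5,0.085],[0,0,0,0,0,-8.5,0.085],[0,0,0,0,0,-8.5,0.085],[0,0,0,0,0,-8.5,0.085],[0,0,0,0,0,-8.5,0.085],[0,0,0,0,0,0,0.085]]'
python3 - <<'E'
from h import *
s=arm.read_state();print(s["position"],s["joints"],s["contact_force"],R.from_quat(s["ee_rot"]).as_matrix())
w=arm.get_image("wrist");cv2.imwrite("pics/w4.png",w["image"][:,:,::-1])
E
```

```text
clock: 8.95
position: [535.9, -190.0, 99.8]
ee_rot: [-0.578, 0.816, -0.0, -0.0]
contact_force: [0.3, -0.4, -0.4]
gripper_width: 84.7
grasp_force: 0.0
clock: 10.05
position: [535.9, -189.8, 99.8]
ee_rot: [0.991, -0.134, -0.0, 0.0]
contact_force: [0.2, 1.1, 0.0]
gripper_width: 84.9
grasp_force: 0.0
clock: 11.25
position: [536.0, -189.8, 99.8]
ee_rot: [0.779, 0.627, -0.0, 0.0]
contact_force: [-0.1, 0.2, -0.2]
gripper_width: 84.9
grasp_force: 0.0
[ 535.97241011 -189.76795305   99.75727466] [-5.53036769e-02  4.50334622e-01 -3.30032546e-01  2.66714659e-04
 -7.90517565e-01  2.98173676e+00] [-0.05693659  0.19000183 -0.15882734] [[ 2.13320001e-01  9.76982378e-01 -9.87307478e-05]
 [ 9.76982363e-01 -2.13320016e-01 -1.84383269e-04]
 [-2.01200450e-04 -5.71255602e-05 -9.99999978e-01]]
```

View pics/w4.png

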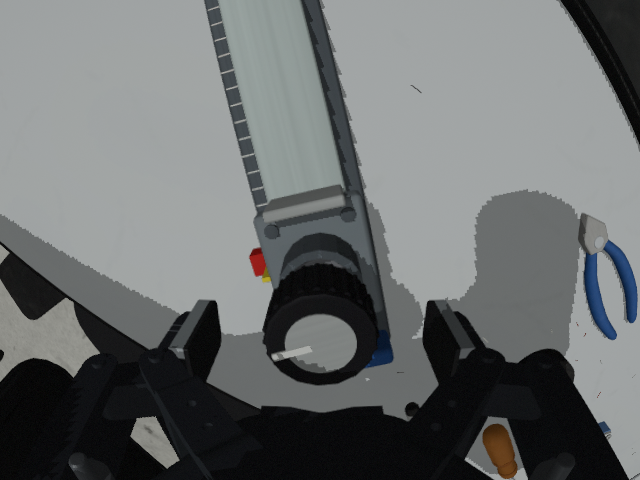

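The cap is centred at (320,344) between the fingers; the pointer (267,277) lies beside the clip (258,262).

Run:
```python
from h import *
w=arm.get_image("wrist")
c=cen(w,red,(240,275,240,290));y=cen(w,yel,(255,280,260,290))
print(c,y,fray(w,*c[:2],14),fray(w,*y[:2],14))
for z in (106,106.5,108):print(fray(w,320.5,344,z))
im=w["image"].astype(int)
```

```text
(np.float64(257.82), np.float64(264.284), 250, np.int64(250), np.int64(265), np.int64(254), np.int64(276)) (np.float64(265.7121212121212), np.float64(276.969696969697), 66, np.int64(262), np.int64(270), np.int64(270), np.int64(281)) [ 498.07888558 -187.32531702   14.        ] [ 500.51928597 -196.35144832   14.        ]
[ 536.56673318 -188.57492918  106.        ]
[ 536.64421753 -188.2356927   106.5       ]
[ 536.87667059 -187.21798323  108.        ]
```

Run:
```python
from h import *
w=arm.get_image("wrist");s=arm.get_image("scene");t=arm.get_image("top")
o=np.zeros((600,800,3),np.uint8)
o[:400,:400]=cv2.resize(w["image"][220:300,230:310,::-1],(400,400))
o[:400,400:]=cv2.resize(s["image"][240:320,320:400,::-1],(400,400))
o[400:,:]=cv2.resize(t["image"][280:320,270:430,::-1],(800,200))
cv2.imwrite("pics/c5.png",o)
def proj(d,p):
    q=R.from_quat(d["rotation"]).as_matrix().T@(np.array(p)-d["xyz"]);return q
for p in((505.5,-188,14),(503,-188,25),(503,-181,25),(503,-195,25)):
    q=proj(w,p);r=np.hypot(q[0],q[1]);th=np.arctan2(r,q[2]);f=w["fx"]
    u=w["cx"]+q[0]/r*th*f-230;v=w["cy"]+q[1]/r*th*f-220
    e=proj(s,p);print(p,u*5,v*5,400+5*(s["cx"]+s["fx"]*e[0]/e[2]-320),5*(s["cy"]+s["fy"]*e[1]/e[2]-240))
```

```text
(505.5, -188, 14) 199.58341015063326 215.04239154286267 627.8164550695624 181.02527556696884
(503, -188, 25) 166.1635676679512 255.89904937264805 635.9391701329724 164.8751562204552
(503, -181, 25) 149.52731222252396 200.15413748591328 628.5532324369552 175.68679437331866
(503, -195, 25) 182.61744421823465 310.3055613405604 643.2547059176613 154.1665733629216
```

View pics/c5.png

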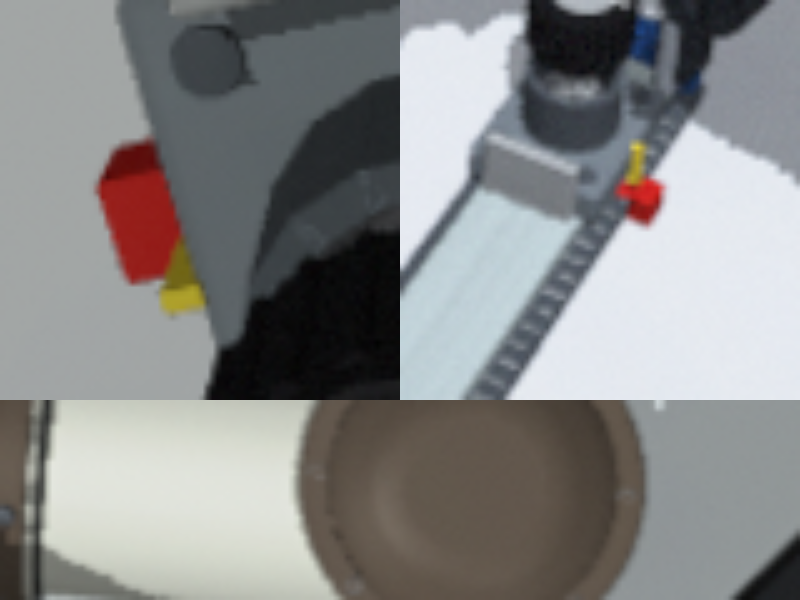

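The wrist crop (left) shows the pointer as a tall yellow post with its top at crop (183,300) beside the red clip; the scene crop (right) shows the post top at (637,147) standing right behind the clip. Since the post is taller than assumed, I triangulate.

Run:
```python
from h import *
w=arm.get_image("wrist");s=arm.get_image("scene")
def tri(a,b):
    A=fray(w,*a,0);B=ray(s,*b,0);p,q=w["xyz"],s["xyz"]
    u=A-p;v=B-q
    t=np.linalg.lstsq(np.c_[u,-v],q-p,rcond=None)[0]
    P=p+t[0]*u;Q=q+t[1]*v;return (P+Q)/2,np.linalg.norm(P-Q)
f=lambda x,y:(230+x/5-.4,220+y/5-.4); g=lambda x,y:(320+(x-400)/5-.4,240+y/5-.4)
print("post top",tri(f(183,300),g(637,147)))
print("clip corner -y outer top",tri(f(132,282),g(661,183)))
print("clip corner +y outer top",tri(f(99,190),g(640,203)))
```

```text
post top (array([ 505.39912716, -189.97824214,   33.46383051]), np.float64(0.3286953381671295))
clip corner -y outer top (array([ 494.70024331, -194.65381305,   13.76046084]), np.float64(0.36404809052017356))
clip corner +y outer top (array([ 495.93048379, -180.16408237,   15.73614352]), np.float64(3.0626049792395533))
```

Pointer ≈ -189 against clip ≈ -187.6: in tolerance. Recentre slightly, regrip, and turn forward with a helical follow.

```bash
python3 -m pendant '[[0.0017,0.0002,0,0,0,0,0.085],[0,0,0,0,0,0,0.06],[0,0,0,0,0,0,0.04],[0,0,0,0,0,0,0.03],[0,0,0,0,0,0,0.03],[0,0,0,0,0,0,0.03],[0,0,0,0,0,0,0.03]]'
python3 -m pendant '[[0,0,0.0002,0,0,4,0.03],[0,0,0.0002,0,0,8,0.03],[0,0,0.0002,0,0,8,0.03],[0,0,0.0002,0,0,8,0.03],[0,0,0.0002,0,0,8,0.03],[0,0,0,0,0,0,0.03]]'; python3 -c "
from h import *
s=arm.read_state();print(s['joints'][5],s['wrist_torque'])"
```

```text
clock: 12.3
position: [536.5, -187.8, 100.0]
ee_rot: [0.779, 0.627, -0.0, -0.0]
contact_force: [-1.8, 1.3, 4.7]
gripper_width: 40.5
grasp_force: 60.2
clock: 12.9
position: [537.0, -187.9, 99.3]
ee_rot: [0.935, 0.356, 0.001, 0.0]
contact_force: [-2.0, 1.2, 4.8]
gripper_width: 40.6
grasp_force: 60.5
2.350609467272954 [ 0.24483039  0.37180865 -0.23755368]
```

```bash
python3 -m pendant '[[0,0,0.00018,0,0,8,0.03],[0,0,0.00018,0,0,8,0.03],[0,0,0.00018,0,0,8,0.03],[0,0,0.00018,0,0,8,0.03],[0,0,0.00018,0,0,8,0.03],[0,0,0.00018,0,0,8,0.03],[0,0,0.00018,0,0,8,0.03],[0,0,0.00018,0,0,8,0.03],[0,0,0.00018,0,0,8,0.03],[0,0,0.00018,0,0,8,0.03],[0,0,0.00018,0,0,8,0.03],[0,0,0.00018,0,0,8,0.03]]'
python3 -m pendant '[[0,0,0.00018,0,0,8,0.03],[0,0,0.00018,0,0,8,0.03],[0,0,0.00018,0,0,8,0.03],[0,0,0.00018,0,0,8,0.03],[0,0,0.00018,0,0,8,0.03],[0,0,0.00018,0,0,8,0.03],[0,0,0.00018,0,0,8,0.03],[0,0,0.00018,0,0,8,0.03],[0,0,0.00018,0,0,8,0.03],[0,0,0.00018,0,0,8,0.03],[0,0,0.00018,0,0,8,0.03],[0,0,0.00018,0,0,8,0.03]]'; python3 -c "
from h import *
s=arm.read_state();print(s['joints'][5],s['wrist_torque'])"
```

```text
clock: 14.1
position: [536.3, -189.1, 97.2]
ee_rot: [0.89, -0.457, 0.0, 0.001]
contact_force: [-2.5, -5.1, 4.5]
gripper_width: 40.9
grasp_force: 60.5
clock: 15.3
position: [535.6, -188.6, 95.0]
ee_rot: [-0.256, 0.967, -0.0, -0.001]
contact_force: [-4.0, 1.0, 7.9]
gripper_width: 40.6
grasp_force: 60.9
-1.0021045348266975 [0.02421506 1.01969365 0.18468883]
```

```bash
python3 -m pendant '[[0,0,0.00018,0,0,8,0.03],[0,0,0.00018,0,0,8,0.03],[0,0,0.00018,0,0,8,0.03],[0,0,0.00018,0,0,8,0.03],[0,0,0.00018,0,0,8,0.03],[0,0,0.00018,0,0,8,0.03],[0,0,0.00018,0,0,8,0.03],[0,0,0.00018,0,0,8,0.03],[0,0,0.00018,0,0,8,0.03],[0,0,0.00018,0,0,8,0.03]]'
python3 -m pendant '[[0,0,0.00018,0,0,8,0.03],[0,0,0.00018,0,0,8,0.03],[0,0,0.00018,0,0,8,0.03],[0,0,0.00018,0,0,6,0.03],[0,0,0,0,0,0,0.03],[0,0,0,0,0,0,0.03],[0,0,0,0,0,0,0.03]]'; python3 -c "
from h import *
s=arm.read_state();print(s['joints'][5],s['wrist_torque'],s['joint_vel'],s['position'],R.from_quat(s['ee_rot']).as_matrix())
w=arm.get_image('wrist');s=arm.get_image('scene')
o=np.zeros((480,800,3),np.uint8);o[:,:480]=w['image'][:,80:560,::-1];o[:320,480:]=cv2.resize(s['image'][240:320,320:400,::-1],(320,320));cv2.imwrite('pics/f.png',o)"
```

```text
clock: 16.3
position: [536.0, -188.1, 93.2]
ee_rot: [0.425, 0.905, -0.001, -0.001]
contact_force: [-3.8, 2.6, 8.5]
gripper_width: 40.9
grasp_force: 60.9
clock: 17.0
position: [536.1, -187.7, 92.5]
ee_rot: [0.644, 0.765, -0.0, -0.001]
contact_force: [-3.9, 1.1, 8.5]
gripper_width: 40.3
grasp_force: 61.0
-2.9171367807535895 [ 0.61003448  1.04548562 -0.14257105] [-0.00024852  0.0005233   0.00047561  0.00013948  0.00101821 -0.00127279] [ 536.0509107  -187.65087341   92.48330856] [[-1.71614324e-01  9.85163675e-01 -1.02836447e-03]
 [ 9.85164066e-01  1.71614772e-01  3.64666925e-04]
 [ 5.35739143e-04 -9.50525656e-04 -9.99999405e-01]]
```

View pics/f.png

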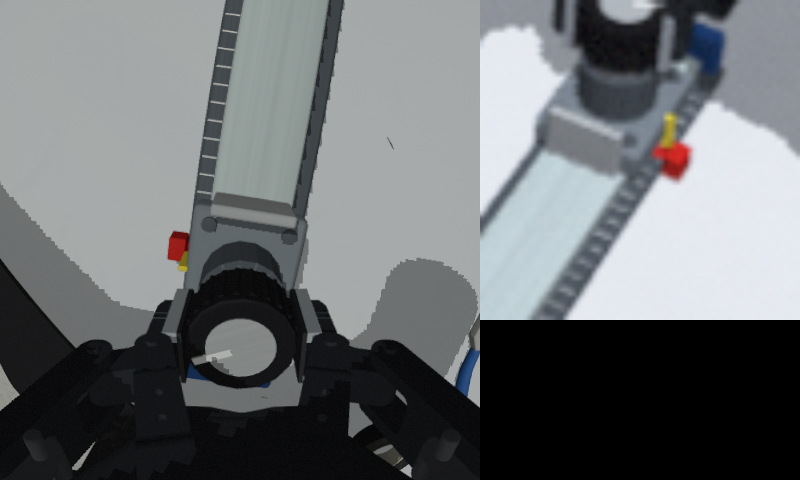

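The knob is held centred in the fingers, with the white line unmoved relative to them (no slip). The screw is about 7.5 mm down and the pointer is still at the clip, so I hand in.

```bash
python3 -c "
from bench import arm
print(arm.job_done())"
```

```text
the job is handed in; nothing more can be done
None
```

I handed the job in at about 17 s, but got no verdict back. By my measurements the pointer is 1–2 mm from the clip's middle and the screw dropped into the thread, then sank about 7.5 mm over 338° of forward turn. The knob is still gripped at about 60 N, and I touched nothing else on the bench.

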